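# Hook the pushed-in drawer out from under the bench riser

## Robot

A 6-joint arm with a two-finger parallel gripper is mounted at the origin on a cart in front of the work surface, level with it; the furniture and walls round the work are solid. World frame = base frame: x ahead of the robot, y to its left, z up, the work surface at z = 0. Lengths are in m, angles in rad, forces in N, time in s.
With the tool pointing down it reaches from about 0.4 to 0.925 m from the base axis. Payload 12.5 kg.
Tool frame: the origin (TCP) lies at the very end of the fingers, on their centre line; the grasp point (between the pads) lies behind it (robot.grasp_offset is the z of the grasp point in the tool frame, in m); z points along the fingers, x is the direction in which the jaws open and shut, and the axes are right-handed (so a half turn about z gives the same grasp; the last joint's range is limited). The gripper opens to 95 mm and grips with 3 to 60 N. Pads are 20 mm wide; open, the fingers measure 119 mm over their backs; the gripper's body (75 mm by 180 mm) begins 59 mm behind the grasp point.
Start: joints at [1.161, 0.491, 1.559, -0, 1.092, -0.106], TCP at [0.187, 0.596, 0.194] pointing down, gripper open.
Joint ranges: [-3.1, 3.1], [-0.84, 2.19], [0.05, 2.79], [-1.13, 4.28], [0.06, 2.93], [-2.69, 2.69]. Speed limits (rad/s): [2.22, 2.22, 2.79, 3.14, 3.14, 3.14].

## Interface

Orientations are given as a unit quaternion [x, y, z, w].
In Python, from bench import telemetry, viewer, order, robot gives the robot as it stands.
- The arm moves only by the tool servo_tool, never from a script. Its argument "steps" is one flat list of numbers, 6 for each row, row after row: the shift along the tool's x, y, z in mm, then the turn, a rotation vector about the tool's x, y, z in rad. In form: [dx, dy, dz, ax, ay, az, dx, dy, dz, ax, ay, az, ...]. A call has 1 to 12 rows; each row is the pose to reach, as a shift and turn from the pose commanded when the call began, along the tool's axes at that moment; what a row does not reach only later rows make up. A row lasts 1/12 s, in which the tool goes at most 41.7 mm and 7.16 degrees, less where a joint would pass 70% of its speed; a pose out of reach is approached as far as the arm can. A call with a gripper value outside its range is refused whole. "grip" is the finger opening in mm, from 0 to 95.1, set as the call begins (left out, the last holds). The fingers move at their own pace and stop on an object; "grip_force" is the grip in N (left out, the last holds). Time passes only in rows, so rows that repeat a pose let the fingers close. It gives the time, the measured TCP pose, the force and the opening at its end, in the units of the state.
- telemetry.get_obs(): the state, without advancing time (a new reading comes with each control period).
- viewer.get_image(name): name is "scene" or "top" or "wrist"; returns (picture, depth): 400x640x3 uint8, blue, green, red; 400x640 float32, m along the optical axis (not along the pixel's ray), 0 where there is no reading.
- viewer.get_calibration(name): a dict with "mtx" (3x3 intrinsics, pixels), "R" (3x3) and "t" (3): a world point X has camera coordinates R X + t. Camera axes: x right, y down, z forward; pixel columns grow to the right and rows downward; lengths in m; the calibration is good to about 2 mm. A picture is of the moment at which its call begins: read the wrist's pose just before it. get_calibration takes no time and is no camera call; for the wrist camera it gives the pose at the moment of the call.
- order.finish_job(): hands the job in, once; it reports no verdict.
The state is a dict: "time": time; "joint_pos": joint angles; "qvel": joint speeds; "tau": joint torques, N m; "ee_pos": TCP position; "tool_rot": TCP orientation; "ft_force": force on the tool from outside, world axes, zero at the start; "wrist_torque": the same for the moment, N m; "opening": finger opening in m.
Only numpy, scipy, OpenCV 4.12 (cv2) and the standard library are available. Lean on these libraries where they do the work, as an engineer would, in place of code of your own. Each camera call takes 0.05 s, during which the arm holds its last target. There are 200 camera calls.

## Task

The shallow drawer under the plywood riser has been pushed in too deep to reach. Take the orange-handled hook, feel under the riser's top for the pull eye on the drawer's front, catch it and gently draw the drawer out until its front is flush with the edge of the riser's top; then lay the hook flat on the open bench, well clear of the riser and its drawer. Pull with the hook only: keep the gripper off the riser and the drawer, never push or pull with more than about 15 N, and leave the other things where they are.

Things in the scene. Friction and masses are not known exactly. Their poses are not given: they have to be found in the camera images.
- hook_grip (a point): centre of the orange handle of the hook tool (0.15 kg, lying flat): handle 100 (x) x 24 (y) x 30 mm high. +x runs along the rod to the tip, +y to its left, z up. The 8 mm steel rod runs on the handle's centre line to 165 mm ahead of this point; there a 7 mm thick tip is bent sideways to the left (+y), slightly backward.
- hook_tip (a point): centre of the rounded end of the hook's bent tip: 161 mm ahead of hook_grip and 14 mm to the left (+y), same height. The tip's round end reaches another 3.5 mm; the bent part stands 13.5 mm clear of the rod's left side. Same axes as hook_grip.
- riser: fixed plywood stand, 210 mm deep (x), 250 mm wide (y), 74 mm high. Origin: on the bench under the middle of the front edge of its top; +x away from the robot into the recess, +y left, z up. Top 14 mm thick, underside 60 mm above the bench; side walls' inner faces at y = +-111 mm; front open. The drawer's front fills the recess's width and height, so only its pull eye can be hooked.
- drawer (a joint): how far the drawer is drawn out towards the robot (-x of the riser), m: 0 = fully in, its front 85 mm behind the edge of the riser's top; 0.085 = front flush with that edge, at its hard stop. Starts nearly in. It drags with about 5 N plus 25 N per m/s and stays where it is left.
- hook: the hook tool; origin on its underside 15 mm below hook_grip, same axes. To catch the eye: pass the tip under the top on the right of the eye, move left until the rod's side touches the ring (tip then through the hole), pull towards the robot. The eye is bolted tight up to 55 mm left or right of drawer_front: not reported, found by feel.
- router_bit_block: bystander: hardwood block with three router bits, 38 x 90 x 78 mm, stands on the riser's top towards the back; origin at its underside
- spray_can: bystander: grey can with a red cap, 66 mm across, 188 mm high, stands on the bench at the left; origin at its underside
- tape_measure: bystander: yellow tape measure, 42 x 97 x 66 mm, on the bench at the left; origin at its underside
- sanding_block: bystander: sanding block, wooden top and orange sides, 65 x 112 x 34 mm, on the bench at the right; origin at its underside
- drawer_front (a point): middle of the drawer's flat front, 34 mm above the bench; axes as riser's. On this front stands a steel pull eye, hidden: an upright ring of 8 mm bar, 38 mm outside, 22 mm inside, centre 30 mm towards the robot (-x) of the front and 34 mm above the bench; its hole runs left to right (y).
There are look-alikes about, which are no part of the job. Of the things like the hook, leave any that is yellow; of the rest the larger one is meant.

How it is judged:
On the way, in this order (a step that is already met when the one before it is completed fails the run):
1. the hook's tip is reached under the riser's top (x of hook_tip in the frame of riser above 0.02 m and z of hook_tip in the frame of riser below 0.06 m and y of hook_tip in the frame of riser between -0.111 and 0.111 m), for 0.1 s.
2. the drawer is drawn out to within 8 mm of flush (value of joint drawer above 0.077 m), for 0.2 s.
At the end, for the whole second after the job is handed in: The drawer is within 8 mm of flush with the edge of the riser's top (joint above 0.077), and the hook lies still and flat on the bench (handle centre below 20 mm, tip below 25 mm), not touching the riser, its tip over 60 mm in front of the riser's edge or 15 mm to its side (value of joint drawer above 0.077 m and height (world z) of hook_grip below 0.02 m and height (world z) of hook_tip below 0.025 m and contact force between hook and riser below 0.1 N and (x of hook_tip in the frame of riser below -0.06 m or y of hook_tip in the frame of riser below -0.14 m or y of hook_tip in the frame of riser above 0.14 m) and linear speed of hook below 0.02 m/s).
It fails at once if the hook is forced against the drawer, its eye or the riser (over 18 N) (contact force between hook and riser above 18 N).
It fails at once if the gripper or arm touches the riser or drawer (over 2 N) (contact force between any of the fingers, the arm and riser above 2 N).
It fails at once if a bystander is moved by more than 20 mm (distance of any of router_bit_block, spray_can, tape_measure, sanding_block from where it was at the start of the episode above 0.02 m).
It also fails if it takes over 58 s, if anything falls off the work surface, if the arm or the gripper's body presses on something with over 40 N, if the wrist force passes 120 N, or if a joint passes its speed limit or range.

## Working session

There is one attempt and no reset: what is moved stays moved. The work goes in short steps, Python scripts to look and compute and a tool call to move; the robot and the scene stay as the last step left them, time stands still between calls to the robot, and variables do not carry over. Pictures are saved under pics/ and viewed, about 8 in all and at most 12, crops included, and the job is handed in when it is done.

Besides the shell and the picture viewer there is one more tool, called after "Request:" by a JSON object that holds its "method" and its "body", one argument or row to a line. servo_tool: Moves the arm, as the interface text tells. Its arguments: {"type":"object","properties":{"steps":{"type":"array"},"grip":{"type":"number"},"grip_force":{"type":"number"}},"required":["steps"]}

```bash
ls; mkdir -p pics
cat > h.py <<'E'
import numpy as np, cv2
from bench import telemetry, viewer, order, robot
from scipy.spatial.transform import Rotation as Ro
def grab(n,fn=None):
    c=viewer.get_calibration(n); im,d=viewer.get_image(n)
    if fn: cv2.imwrite('pics/'+fn,im); np.savez('pics/'+fn[:-4]+'.npz',im=im,d=d,**{k:np.array(c[k]) for k in('mtx','R','t')})
    return im,d,c
def ray(c,u,v,z):
    R=np.array(c['R']);t=np.array(c['t']).ravel();K=np.array(c['mtx'])
    o=-R.T@t; r=R.T@np.linalg.inv(K)@np.array([u,v,1.]); return o+r*(z-o[2])/r[2]
def proj(c,X):
    p=np.array(c['mtx'])@(np.array(c['R'])@np.array(X)+np.array(c['t']).ravel()); return p[:2]/p[2]
def pt(c,d,u,v):
    K=np.array(c['mtx']);z=d[int(v),int(u)]
    return np.array(c['R']).T@(np.linalg.inv(K)@np.array([u,v,1.])*z-np.array(c['t']).ravel())
E
python3 - <<'E'
from h import *
a,_,_=grab('top','top0.png'); b,_,_=grab('scene','sc0.png')
o=telemetry.get_obs(); print(o['time'],o['ee_pos'],o['tool_rot'],o['ft_force'],robot.grasp_offset)
E
```

```text
pics
0.1 [0.18685962 0.59615264 0.19363054] [ 8.05964427e-01  5.91963764e-01 -4.20466649e-04  2.60253560e-04] [ 0.23086726 -0.37769786  0.0234454 ] -0.0188
```

View pics/top0.png

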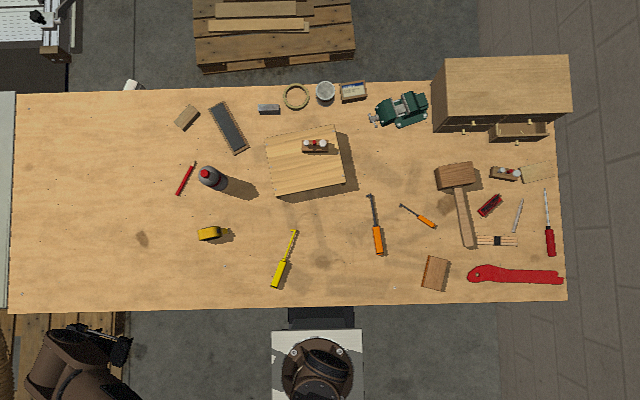

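View pics/sc0.png

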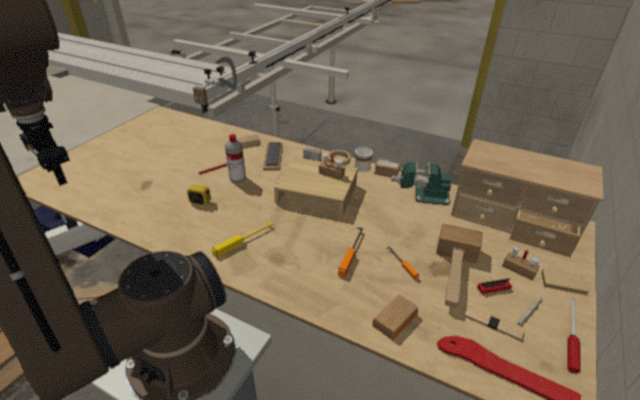

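Candidates for the hook in the top view are yellow at (285,260), which is excluded, large orange at (376,225), and small orange at (418,216). I choose the large orange one. The riser is at (305,160), its front edge running roughly (274,198) to (345,181). I'll crop to check.

Run:
```python
from h import *
z=np.load('pics/top0.npz');im=z['im'];d=z['d'];c=z
hsv=cv2.cvtColor(im,cv2.COLOR_BGR2HSV)
m=cv2.inRange(hsv,(5,190,120),(17,255,255))
n,l,s,ce=cv2.connectedComponentsWithStats(m)
for i in range(1,n):
    if s[i,4]>40:
        r=cv2.minAreaRect(np.argwhere(l==i)[:,::-1].astype(np.float32)); print(s[i],ce[i],r, ray(c,*r[0],.03))
for X in [(265,144),(335,125),(345,181),(274,198)]: print(X,ray(c,*X,.074),pt(c,d,*X))
for X in [(371,197),(374,197),(369,195),(378,232)]: print(X,ray(c,*X,.015))
# plane mask: heights near 0.074
K=z['mtx'];v,u=np.mgrid[0:400,0:640];P=(np.stack([u,v,np.ones_like(u)],-1)@np.linalg.inv(K).T*d[...,None]-z['t'].ravel())@z['R']
mk=((abs(P[...,2]-.074)<.008)&(u>250)&(u<360)&(v>115)&(v<210)).astype(np.uint8)
mk=cv2.morphologyEx(mk,cv2.MORPH_CLOSE,np.ones((3,3)))
cn=max(cv2.findContours(mk,0,2)[0],key=cv2.contourArea)
cn=cv2.convexHull(cn)
r=cv2.minAreaRect(cn);print(r);
for p in cv2.boxPoints(r): print(p,ray(c,*p,.074))
cr=cv2.resize(im[110:280,250:450],None,fx=4,fy=4,interpolation=cv2.INTER_CUBIC)[:600];cv2.imwrite('pics/cr0.png',cr)
```

```text
[417 215  19  12  79] [425.89873418 220.6835443 ] ((426.0768737792969, 220.8845977783203), (19.414506912231445, 4.160251617431641), 33.6900634765625) [ 0.51859406 -0.39435215  0.03      ]
[372 226  11  27 188] [377.32446809 239.17021277] ((377.2676086425781, 239.19459533691406), (26.14972686767578, 7.226266860961914), 81.02737426757812) [ 0.45938046 -0.22191995  0.03      ]
(265, 144) [0.79833869 0.15900878 0.074     ] [0.79797587 0.15879648 0.07542359]
(335, 125) [ 0.85797519 -0.08560747  0.074     ] [ 0.87854107 -0.08736583  0.00485165]
(345, 181) [ 0.6606067  -0.11406703  0.074     ] [ 0.6602272  -0.11395617  0.07642378]
(274, 198) [0.60890213 0.13076703 0.074     ] [ 0.61784786  0.14040794 -0.00074892]
(371, 197) [ 0.60969891 -0.20726784  0.015     ]
(374, 197) [ 0.60939542 -0.2179062   0.015     ]
(369, 195) [ 0.61705907 -0.20043809  0.015     ]
(378, 232) [ 0.48479644 -0.22725977  0.015     ]
((304.54656982421875, 160.1722869873047), (60.05207061767578, 72.56570434570312), 78.43986511230469)
[262.9826  138.02628] [0.81969699 0.165735   0.074     ]
[334.0763  123.48438] [ 0.8634607  -0.08256042  0.074     ]
[346.11053 182.3183 ] [ 0.65593378 -0.1177232   0.074     ]
[275.01685 196.8602 ] [0.6127342  0.12721137 0.074     ]
```

View pics/cr0.png

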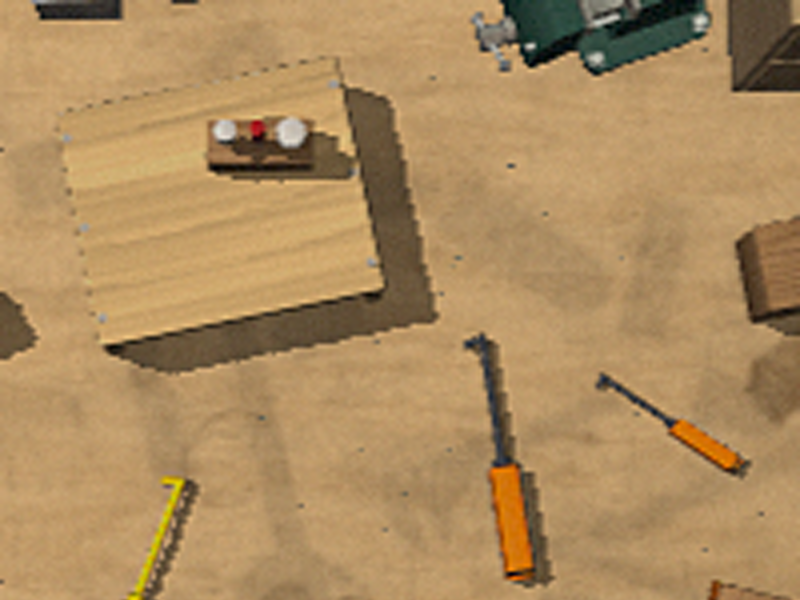

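The crop confirms it: large orange hook with its handle at px (377,239) and its tip bent left near (368,195). The riser is at yaw of about 10° with the front edge centre at about (0.634, 0.004). Next I'll go above the hook.

```bash
cat >> h.py <<'E'
def row(pos,yaw,o=None):
    """row (mm, rad) to reach TCP pos with tool x at yaw, pointing down"""
    o=o or telemetry.get_obs(); R=Ro.from_quat(o['tool_rot']); 
    T=Ro.from_matrix(np.array([[np.cos(yaw),np.sin(yaw),0],[np.sin(yaw),-np.cos(yaw),0],[0,0,-1]]))
    return np.round(np.r_[R.inv().apply(np.array(pos)-o['ee_pos'])*1000,(R.inv()*T).as_rotvec()],3)
E
python3 - <<'E'
from h import *
y=np.radians(-85)
print(row((.5,.2,.26),0),row((.43,-.222,.25),y))
E
```

```text
[-2.84397e+02  4.17307e+02 -6.61220e+01  1.00000e-03  1.00000e-03
  1.26700e+00] [-7.08002e+02  4.76758e+02 -5.57090e+01  1.00000e-03  0.00000e+00
  2.75100e+00]
```

Request:
{"method": "servo_tool", "body": {
  "steps": [-284,417,-66,0,0,1.267,-284,417,-66,0,0,1.267,-284,417,-66,0,0,1.267,-284,417,-66,0,0,1.267,-284,417,-66,0,0,1.267,-284,417,-66,0,0,1.267,-284,417,-66,0,0,1.267,-284,417,-66,0,0,1.267,-284,417,-66,0,0,1.267,-284,417,-66,0,0,1.267,-284,417,-66,0,0,1.267,-284,417,-66,0,0,1.267],
  "grip": 95
}}

```text
time: 1.1
ee_pos: [0.4953, 0.2056, 0.2592]
tool_rot: [1.0, -0.001, -0.0, -0.0]
ft_force: [0.6, -0.1, 0.4]
opening: 0.0949
```

Run:
```python
from h import *
print(telemetry.get_obs()['ee_pos'],row((.43,-.222,.25),np.radians(-85)))
```

```text
[0.49528153 0.20560356 0.25919495] [-64.481 427.726   9.168   0.      0.      1.482]
```

Request:
{"method": "servo_tool", "body": {
  "steps": [-64,428,9,0,0,1.482,-64,428,9,0,0,1.482,-64,428,9,0,0,1.482,-64,428,9,0,0,1.482,-64,428,9,0,0,1.482,-64,428,9,0,0,1.482,-64,428,9,0,0,1.482,-64,428,9,0,0,1.482,-64,428,9,0,0,1.482,-64,428,9,0,0,1.482,-64,428,9,0,0,1.482,-64,428,9,0,0,1.482]
}}

```text
time: 2.1
ee_pos: [0.4297, -0.2238, 0.2494]
tool_rot: [0.734, -0.679, -0.0, 0.0]
ft_force: [0.1, 0.4, -0.1]
opening: 0.0953
```

Request:
{"method": "servo_tool", "body": {
  "steps": [0,0,0,0,0,0,0,0,0,0,0,0]
}}

```text
time: 2.27
ee_pos: [0.4303, -0.2204, 0.2497]
tool_rot: [0.739, -0.674, -0.0, -0.0]
ft_force: [-0.7, 1.2, 0.0]
opening: 0.0951
```

Run:
```python
from h import *
im,d,c=grab('wrist','w1.png'); o=telemetry.get_obs(); print(o['time'],o['ee_pos'],o['tool_rot'],o['joint_pos'],o['ft_force'])
hsv=cv2.cvtColor(im,cv2.COLOR_BGR2HSV)
m=cv2.inRange(hsv,(5,190,120),(17,255,255))
n,l,s,ce=cv2.connectedComponentsWithStats(m)
for i in range(1,n):
    if s[i,4]>200:
        r=cv2.minAreaRect(np.argwhere(l==i)[:,::-1].astype(np.float32)); print(s[i],r)
        for p in cv2.boxPoints(r): print(p.round(),ray(c,*p,.03))
```

```text
2.3167 [ 0.43040315 -0.22006167  0.24982529] [ 7.39206068e-01 -6.73479272e-01 -2.39100051e-04 -4.15778641e-05] [-6.09480658e-01  2.28729494e-01  1.81628930e+00  1.62023974e-04
  1.09703734e+00  8.68256491e-01] [-0.19555672  0.76237152  0.77066428]
[447  97  44  41 348] ((469.40789794921875, 116.50424194335938), (48.61894989013672, 14.67044734954834), 42.35745620727539)
[447. 106.] [ 0.53095851 -0.35900251  0.03      ]
[456.  95.] [ 0.5444943  -0.36858503  0.03      ]
[492. 127.] [ 0.51034418 -0.42088234  0.03      ]
[482. 138.] [ 0.49615791 -0.41150356  0.03      ]
[323 116  17  74 478] ((332.0840759277344, 152.517333984375), (73.06160736083984, 15.195148468017578), 87.61405944824219)
[323. 116.] [ 0.50447541 -0.20922805  0.03      ]
[338. 116.] [ 0.50693319 -0.22785922  0.03      ]
[341. 189.] [ 0.41546327 -0.24120489  0.03      ]
[326. 189.] [ 0.41280534 -0.22144687  0.03      ]
```

View pics/w1.png

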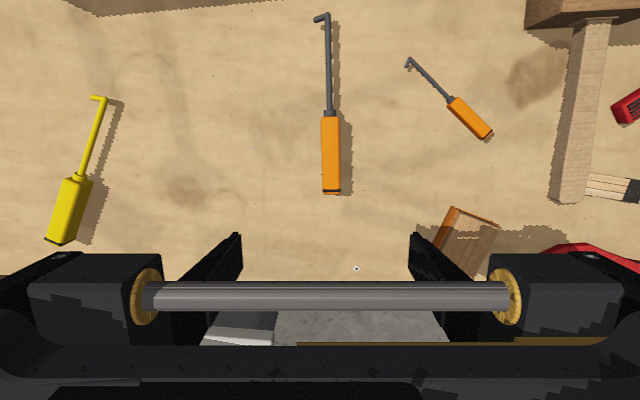

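Run:
```python
from h import *
z=np.load('pics/w1.npz')
e=ray(z,327,15,.015); b=ray(z,329.5,111,.015);print(e,b,ray(z,316,20,.015),ray(z,331,192,.0))
a=np.arctan2(*(e-b)[1::-1]);u=np.array([np.cos(a),np.sin(a),0]);print(np.degrees(a))
g=e-u*.165;print('grip',g)
g=np.array([.4575,-.2255,0]);yaw=a-np.pi/2
for h in (.1,.003): print(row((g[0],g[1],h),yaw))
```

```text
[ 0.62056154 -0.20353312  0.015     ] [ 0.51182157 -0.21683863  0.015     ] [ 0.61407043 -0.19096528  0.015     ] [ 0.40301826 -0.22948853  0.        ]
6.976082966950129
grip [ 0.45678305 -0.22357319  0.015     ]
[ 7.99200e+00 -2.65140e+01  1.49815e+02  0.00000e+00  0.00000e+00
 -2.90000e-02]
[ 8.03200e+00 -2.65390e+01  2.46815e+02  0.00000e+00  0.00000e+00
 -2.90000e-02]
```

Request:
{"method": "servo_tool", "body": {
  "steps": [8,-26.5,50,0,0,-0.03,8,-26.5,100,0,0,-0.03,8,-26.5,140,0,0,-0.03,8,-26.5,180,0,0,-0.03,8,-26.5,190,0,0,-0.03,8,-26.5,190,0,0,-0.03,8,-26.5,190,0,0,-0.03]
}}

```text
time: 2.9
ee_pos: [0.4575, -0.2252, 0.0596]
tool_rot: [0.749, -0.663, -0.001, 0.0]
ft_force: [0.7, -0.0, 0.7]
opening: 0.0949
```

Run:
```python
from h import *
a=np.radians(7)
print(telemetry.get_obs()['ee_pos'],row((.457,-.2245,.003),a-np.pi/2))
```

```text
[ 0.45749806 -0.22519037  0.05963947] [-6.4400e-01  3.0100e-01  5.6641e+01  2.0000e-03  2.0000e-03 -0.0000e+00]
```

Request:
{"method": "servo_tool", "body": {
  "steps": [0,0,30,0,0,0,0,0,48,0,0,0,0,0,56,0,0,0,0,0,56,0,0,0]
}}

```text
time: 3.23
ee_pos: [0.458, -0.2261, 0.0046]
tool_rot: [0.748, -0.663, 0.0, -0.0]
ft_force: [0.6, -0.2, -0.0]
opening: 0.0951
```

Request:
{"method": "servo_tool", "body": {
  "steps": [0,0,0,0,0,0,0,0,0,0,0,0,0,0,0,0,0,0,0,0,0,0,0,0,0,0,0,0,0,0,0,0,0,0,0,0,0,0,0,0,0,0,0,0,0,0,0,0],
  "grip": 10,
  "grip_force": 50
}}

```text
time: 3.9
ee_pos: [0.4576, -0.2261, 0.004]
tool_rot: [0.748, -0.664, -0.0, -0.0]
ft_force: [-1.2, -0.3, 0.2]
opening: 0.0472
```

Request:
{"method": "servo_tool", "body": {
  "steps": [0,0,0,0,0,0,0,0,0,0,0,0,0,0,0,0,0,0,0,0,0,0,0,0,0,0,0,0,0,0,0,0,0,0,0,0,0,0,0,0,0,0]
}}

```text
time: 4.48
ee_pos: [0.4575, -0.226, 0.0039]
tool_rot: [0.748, -0.664, -0.0, -0.0]
ft_force: [-0.6, -0.2, -0.4]
opening: 0.023
```

Request:
{"method": "servo_tool", "body": {
  "steps": [0,0,-10,0,0,0,0,0,-30,0,0,0,0,0,-60,0,0,0,0,0,-80,0,0,0,0,0,-80,0,0,0,0,0,-80,0,0,0]
}}

```text
time: 4.98
ee_pos: [0.4579, -0.2263, 0.0851]
tool_rot: [0.748, -0.664, 0.001, -0.0]
ft_force: [-0.9, -0.0, -1.3]
opening: 0.023
```

Run:
```python
from h import *
im,d,c=grab('wrist','w2.png'); o=telemetry.get_obs(); print(o['time'],o['ee_pos'],o['joint_pos'],o['ft_force'],o['wrist_torque'],o['opening'])
```

```text
5.0333 [ 0.45743328 -0.22597199  0.08408103] [-5.88428061e-01  4.81093212e-01  1.95332948e+00  1.76608734e-04
  7.06726749e-01  8.63479782e-01] [-0.16020063 -0.040912   -2.352567  ] [-0.09406624  0.19435332  0.03614319] 0.02335720777041449
```

View pics/w2.png

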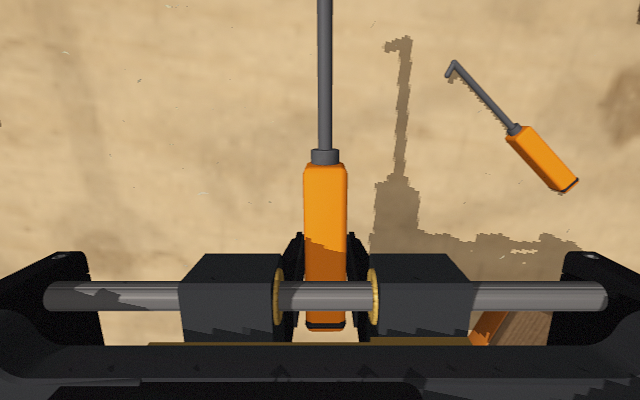

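```bash
cat >> h.py <<'E'
RO=np.array([.634,.004]);RY=np.radians(10)
def rw(x,y,O=None,Y=None):
    O=RO if O is None else O; Y=RY if Y is None else Y
    return O+np.array([x*np.cos(Y)-y*np.sin(Y),x*np.sin(Y)+y*np.cos(Y)])
E
python3 - <<'E'
from h import *
z=np.load('pics/w2.npz'); g=np.array([.4575,-.226])
e=ray(z,325,163,.110);print((e[:2]-g)@[np.cos(np.radians(7)),np.sin(np.radians(7))], e)
e=ray(z,325,150,.103);print(e)
p=rw(-.2,-.088);print(p,row((*p,.1),RY-np.pi/2))
E
```

```text
0.05093576774069657 [ 0.5079066  -0.21857492  0.11      ]
[ 0.51391663 -0.21787248  0.103     ]
[ 0.45231949 -0.11739272] [-1.08417e+02 -7.79300e+00 -1.59380e+01 -0.00000e+00 -0.00000e+00
 -5.60000e-02]
```

Request:
{"method": "servo_tool", "body": {
  "steps": [-30,-4,-16,0,0,-0.02,-60,-8,-16,0,0,-0.05,-90,-8,-16,0,0,-0.056,-108,-8,-16,0,0,-0.056,-108,-8,-16,0,0,-0.056,-108,-8,-16,0,0,-0.056,-108,-8,-16,0,0,-0.056]
}}

```text
time: 5.62
ee_pos: [0.4528, -0.1183, 0.0993]
tool_rot: [0.766, -0.643, -0.0, 0.0]
ft_force: [-0.4, -0.3, -1.6]
opening: 0.0236
```

Run:
```python
from h import *
im,d,c=grab('wrist','w3.png'); o=telemetry.get_obs(); print(o['time'],o['ee_pos'],o['ft_force'],o['wrist_torque'])
a,_,t=grab('top','top3.png')
print(proj(c,(*rw(0,.125),.074)),proj(c,(*rw(0,-.125),.074)))
cv2.imwrite('pics/m3.png',np.hstack([im[:250], ])) 
cv2.imwrite('pics/m3.png',np.vstack([im[:220],cv2.resize(a[130:280,250:410],(400,375),interpolation=2).copy() if 0 else np.pad(cv2.resize(a[140:260,260:420],(480,360),interpolation=cv2.INTER_CUBIC),((0,0),(0,160),(0,0)))]))
```

```text
5.6667 [ 0.45280587 -0.11856657  0.0994447 ] [ 0.14910522  0.0490587  -1.7875335 ] [-0.04079345  0.16275657 -0.00344929]
[ -60.42821473 -119.57378505] [ 393.49482247 -119.93503579]
```

View pics/m3.png

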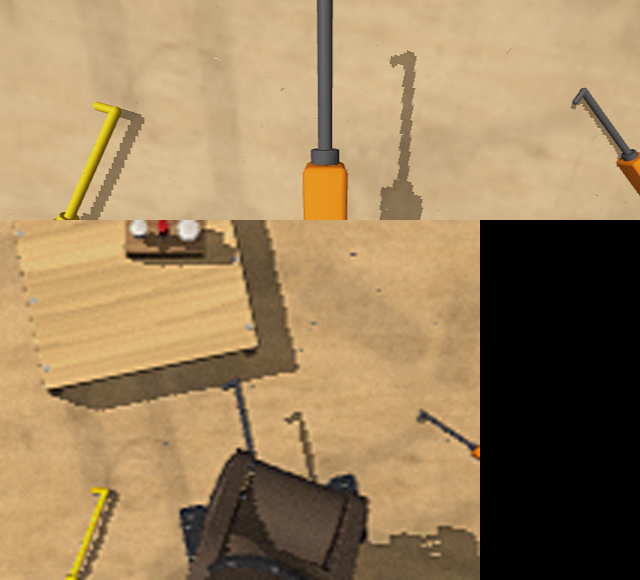

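Run:
```python
from h import *
z=np.load('pics/top3.npz');im=z['im'];g=cv2.cvtColor(im,cv2.COLOR_BGR2GRAY).astype(float)
gy=np.diff(g,axis=0);P=[]
for u in range(283,342,2):
    v0=196-(u-276.7)*13/69; lo=int(v0-6);s=gy[lo:lo+12,u];i=s[:9].argmin();w=-s[max(0,i-1):i+2].clip(max=0)
    vv=lo+i+.5+ (w@np.arange(-1,2)[:len(w)])/w.sum(); P.append(ray(z,u,vv,.074)[:2])
P=np.array(P);k=np.polyfit(P[:,1],P[:,0],1);r=P[:,0]-np.polyval(k,P[:,1]);print(k,'yaw',np.degrees(np.arctan(-k[0])),r.std());
k=np.polyfit(P[abs(r)<.003,1],P[abs(r)<.003,0],1);print(k,np.degrees(np.arctan(-k[0])))
# side edges at row: right & left
gx=np.diff(g,axis=1)
L=[];Rr=[]
for v in range(150,181,3):
    uR=345.7-(183-v)*(345.7-335)/(183-125.); lo=int(uR-5);s=gx[v,lo:lo+10];i=s.argmin();Rr.append(ray(z,lo+i+.5,v,.074)[:2])
    uL=276.7-(196-v)*(276.7-265)/(196-138.); lo=int(uL-5);s=abs(gx[v,lo:lo+10]);i=s.argmax();L.append(ray(z,lo+i+.5,v,.074)[:2])
a=np.arctan(-k[0]);ey=np.array([-np.sin(a),np.cos(a)])
print('R',np.median(np.array(Rr)@ey),'L',np.median(np.array(L)@ey), (np.array(Rr)@ey).round(3),(np.array(L)@ey).round(3))
print('tip pred', np.array([.4528,-.1184])+.161*np.array([np.cos(RY),np.sin(RY)])+.014*np.array([-np.sin(RY),np.cos(RY)]),'meas',ray(z,336.3,194.7,.111),ray(z,338,194.7,.111))
```

```text
[-0.17632714  0.63813794] yaw 10.000008951188542 0.0004312299053455792
[-0.17632714  0.63813794] 10.000008951188542
R -0.229111350976738 L 0.017703509376235597 [-0.231 -0.228 -0.23  -0.228 -0.229 -0.23  -0.228 -0.229 -0.23  -0.228
 -0.229] [0.02  0.019 0.017 0.016 0.018 0.03  0.019 0.004 0.016 0.018 0.016]
tip pred [ 0.60892297 -0.07665533] meas [ 0.60961123 -0.08199314  0.111     ] [ 0.60944933 -0.08764671  0.111     ]
```

Request:
{"method": "servo_tool", "body": {
  "steps": [0,0,25,0,0,0,0,0,50,0,0,0,0,0,70,0,0,0,0,0,76,0,0,0,0,0,76,0,0,0,0,0,76,0,0,0]
}}

```text
time: 6.22
ee_pos: [0.4529, -0.1184, 0.0242]
tool_rot: [0.766, -0.643, -0.0, -0.0]
ft_force: [0.4, 0.7, -2.4]
opening: 0.0232
```

```bash
sed -i 's/^RO=.*;RY/RO=np.array([.637,.005]);RY/' h.py
cat >> h.py <<'E'
def st(note=''):
    o=telemetry.get_obs();a=o['ee_pos'][:2]-RO;c,s=np.cos(RY),np.sin(RY);M=np.array([[c,s],[-s,c]])
    yaw=np.degrees(2*np.arctan2(o['tool_rot'][1],o['tool_rot'][0]))
    print('t%.2f'%o['time'],'grip in riser mm',(M@a*1000).round(1),'z',(o['ee_pos'][2]*1000).round(1),'yaw',round(yaw,2),'F riser',(M@o['ft_force'][:2]).round(2),o['ft_force'][2].round(2),'T',o['wrist_torque'].round(2))
E
python3 - <<'E'
from h import *
st()
im,d,c=grab('scene','sc4.png'); p=proj(c,(*rw(0,0),.06)); q=proj(c,(*rw(-.05,-.08),.03)); print(p,q)
u,v=map(int,p); cr=im[v-60:v+60,u-80:u+80]; cv2.imwrite('pics/cr4.png',cv2.resize(cr,None,fx=5,fy=5,interpolation=cv2.INTER_CUBIC))
E
```

```text
t6.22 grip in riser mm [-202.7  -89.5] z 24.2 yaw -80.03 F riser [0.54 0.64] -2.44 T [-0.03  0.15  0.01]
[307.72076064 196.37097842] [325.88336071 216.6434277 ]
```

View pics/cr4.png

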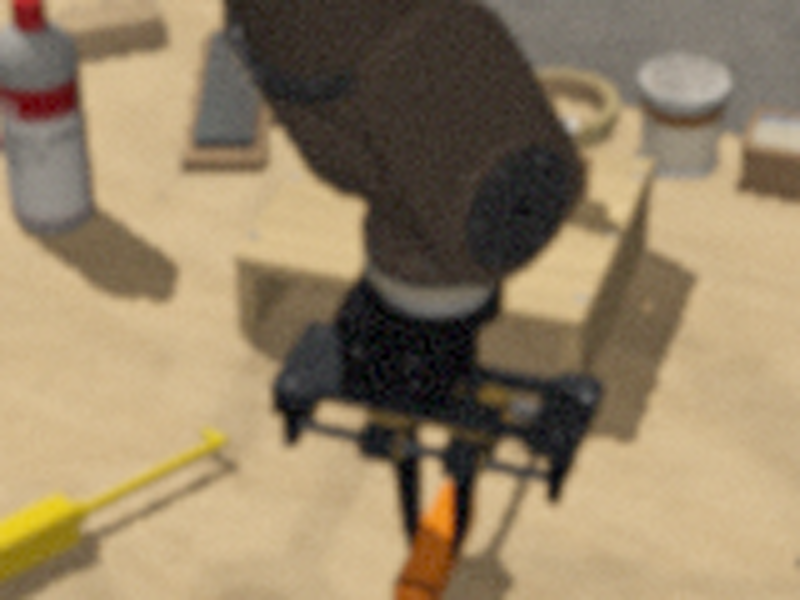

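Request:
{"method": "servo_tool", "body": {
  "steps": [0,-15,1,0,0,0,0,-30,1,0,0,0,0,-42,1,0,0,0,0,-54,1,0,0,0,0,-62,1,0,0,0,0,-70,1,0,0,0]
}}

```text
time: 6.77
ee_pos: [0.5225, -0.1057, 0.0239]
tool_rot: [0.766, -0.643, 0.001, -0.0]
ft_force: [-0.3, 0.9, -1.5]
opening: 0.0235
```

Request:
{"method": "servo_tool", "body": {
  "steps": [0,-6,0,0,0,0,0,-12,0,0,0,0,0,-17,0,0,0,0,0,-21,0,0,0,0,0,-21,0,0,0,0]
}}

```text
time: 7.18
ee_pos: [0.5429, -0.102, 0.023]
tool_rot: [0.766, -0.643, 0.0, -0.0]
ft_force: [-0.1, -0.2, -0.6]
opening: 0.0233
```

```bash
python3 -c "
from h import *
st()"
```

```text
t7.18 grip in riser mm [-111.2  -89.1] z 23.0 yaw -79.98 F riser [-0.17 -0.2 ] -0.61 T [-0.06  0.17 -0.02]
```

Request:
{"method": "servo_tool", "body": {
  "steps": [-3,0,0,0,0,0,-6,0,0,0,0,0,-9,0,0,0,0,0,-12,0,0,0,0,0,-15,0,0,0,0,0,-18,0,0,0,0,0,-21,0,0,0,0,0]
}}

```text
time: 7.77
ee_pos: [0.5386, -0.081, 0.023]
tool_rot: [0.766, -0.643, -0.0, -0.0]
ft_force: [0.5, -1.2, -0.9]
opening: 0.0237
```

```bash
python3 -c "
from h import *
st()"
```

```text
t7.77 grip in riser mm [-111.9  -67.6] z 23.0 yaw -79.98 F riser [ 0.3  -1.24] -0.93 T [-0.1   0.18 -0.01]
```

Request:
{"method": "servo_tool", "body": {
  "steps": [-2,0,0,0,0,0,-4,0,0,0,0,0,-6,0,0,0,0,0,-8,0,0,0,0,0,-10,0,0,0,0,0]
}}

```text
time: 8.18
ee_pos: [0.5369, -0.0714, 0.023]
tool_rot: [0.766, -0.643, 0.0, -0.0]
ft_force: [-0.3, -0.8, -0.8]
opening: 0.023
```

```bash
python3 -c "
from h import *
st()"
```

```text
t8.18 grip in riser mm [-111.8  -57.9] z 23.0 yaw -79.99 F riser [-0.4 -0.7] -0.78 T [-0.07  0.22  0.01]
```

Request:
{"method": "servo_tool", "body": {
  "steps": [-2,0,0,0,0,0,-4,0,0,0,0,0,-6,0,0,0,0,0,-8,0,0,0,0,0,-10,0,0,0,0,0,-12,0,0,0,0,0]
}}

```text
time: 8.68
ee_pos: [0.5348, -0.0595, 0.023]
tool_rot: [0.766, -0.643, -0.0, -0.0]
ft_force: [-0.2, -0.8, -1.8]
opening: 0.0233
```

```bash
python3 -c "
from h import *
st()"
```

```text
t8.68 grip in riser mm [-111.8  -45.8] z 23.0 yaw -79.99 F riser [-0.34 -0.72] -1.82 T [-0.1   0.15 -0.  ]
```

Request:
{"method": "servo_tool", "body": {
  "steps": [-2,0,0,0,0,0,-4,0,0,0,0,0,-6,0,0,0,0,0,-8,0,0,0,0,0,-10,0,0,0,0,0,-12,0,0,0,0,0]
}}

```text
time: 9.18
ee_pos: [0.5327, -0.0477, 0.023]
tool_rot: [0.766, -0.643, -0.0, -0.0]
ft_force: [-1.1, -1.3, -1.3]
opening: 0.0231
```

```bash
python3 -c "
from h import *
st()"
```

```text
t9.18 grip in riser mm [-111.9  -33.8] z 23.0 yaw -79.99 F riser [-1.3  -1.09] -1.35 T [-0.27  0.32 -0.19]
```

Request:
{"method": "servo_tool", "body": {
  "steps": [-1,0,0,0,0,0,-2,0,0,0,0,0,-3,0,0,0,0,0,-3,0,0,0,0,0]
}}

```text
time: 9.52
ee_pos: [0.532, -0.045, 0.0229]
tool_rot: [0.766, -0.643, -0.0, 0.0]
ft_force: [-2.6, -3.4, -1.3]
opening: 0.0235
```

```bash
python3 -c "
from h import *
st();st()"
```

```text
t9.52 grip in riser mm [-112.  -31.] z 22.9 yaw -80.01 F riser [-3.1  -2.91] -1.31 T [-0.7   0.53 -0.46]
t9.52 grip in riser mm [-112.  -31.] z 22.9 yaw -80.01 F riser [-3.1  -2.91] -1.31 T [-0.7   0.53 -0.46]
```

Request:
{"method": "servo_tool", "body": {
  "steps": [2,0,0,0,0,0,4,0,0,0,0,0,5,0,0,0,0,0,5,4,0,0,0,0,5,8,0,0,0,0,5,9,0,0,0,0,5,9,0,0,0,0]
}}

```text
time: 10.1
ee_pos: [0.5239, -0.0514, 0.023]
tool_rot: [0.766, -0.643, -0.0, -0.0]
ft_force: [0.0, 0.1, -1.3]
opening: 0.0233
```

```bash
python3 -c "
from h import *
st()"
```

```text
t10.10 grip in riser mm [-121.2  -35.9] z 23.0 yaw -79.99 F riser [0.07 0.14] -1.32 T [-0.14  0.13 -0.  ]
```

Request:
{"method": "servo_tool", "body": {
  "steps": [-2,0,0,0,0,0,-4,0,0,0,0,0,-6,0,0,0,0,0,-7,0,0,0,0,0]
}}

```text
time: 10.43
ee_pos: [0.5232, -0.0445, 0.023]
tool_rot: [0.766, -0.643, 0.0, -0.0]
ft_force: [-0.9, -6.0, -1.5]
opening: 0.0233
```

```bash
python3 -c "
from h import *
st()"
```

```text
t10.43 grip in riser mm [-120.7  -29. ] z 23.0 yaw -80.03 F riser [-1.89 -5.76] -1.51 T [-1.15  0.24 -0.82]
```

Request:
{"method": "servo_tool", "body": {
  "steps": [3,0,0,0,0,0,4,1,0,0,0,0,4,2,0,0,0,0,4,4,0,0,0,0,4,6,0,0,0,0,4,8,0,0,0,0]
}}

```text
time: 10.93
ee_pos: [0.5167, -0.05, 0.0232]
tool_rot: [0.766, -0.643, 0.001, -0.001]
ft_force: [7.0, 2.1, -2.1]
opening: 0.0232
```

```bash
python3 -c "
from h import *
st()"
```

```text
t10.93 grip in riser mm [-128.   -33.2] z 23.2 yaw -79.98 F riser [7.25 0.83] -2.11 T [ 0.16 -0.78 -0.  ]
```

Request:
{"method": "servo_tool", "body": {
  "steps": [0,3,0,0,0,0,0,6,0,0,0,0,0,9,0,0,0,0,0,12,0,0,0,0,0,15,0,0,0,0,0,18,0,0,0,0,0,21,0,0,0,0,0,24,0,0,0,0,0,27,0,0,0,0,0,30,0,0,0,0,0,33,0,0,0,0,0,36,0,0,0,0]
}}

```text
time: 11.93
ee_pos: [0.4815, -0.0563, 0.0233]
tool_rot: [0.766, -0.643, 0.001, -0.001]
ft_force: [5.0, 1.5, -2.2]
opening: 0.0232
```

```bash
python3 -c "
from h import *
st()"
```

```text
t11.93 grip in riser mm [-163.8  -33.3] z 23.3 yaw -79.98 F riser [5.2  0.58] -2.17 T [ 0.24 -0.83  0.01]
```

Request:
{"method": "servo_tool", "body": {
  "steps": [0,3,0,0,0,0,0,6,0,0,0,0,0,9,0,0,0,0,0,12,0,0,0,0,0,15,0,0,0,0,0,18,0,0,0,0,0,21,0,0,0,0,0,24,0,0,0,0,0,26,0,0,0,0]
}}

```text
time: 12.68
ee_pos: [0.4557, -0.0608, 0.0233]
tool_rot: [0.766, -0.643, 0.001, -0.001]
ft_force: [6.6, 1.3, -1.7]
opening: 0.0231
```

Run:
```python
from h import *
st()
a,_,t=grab('top','top6.png')
cv2.imwrite('pics/c6.png',cv2.resize(a[140:240,250:400],(750,500),interpolation=cv2.INTER_CUBIC))
```

```text
t12.68 grip in riser mm [-190.   -33.3] z 23.3 yaw -79.98 F riser [6.77 0.16] -1.74 T [ 0.18 -0.78  0.01]
```

View pics/c6.png

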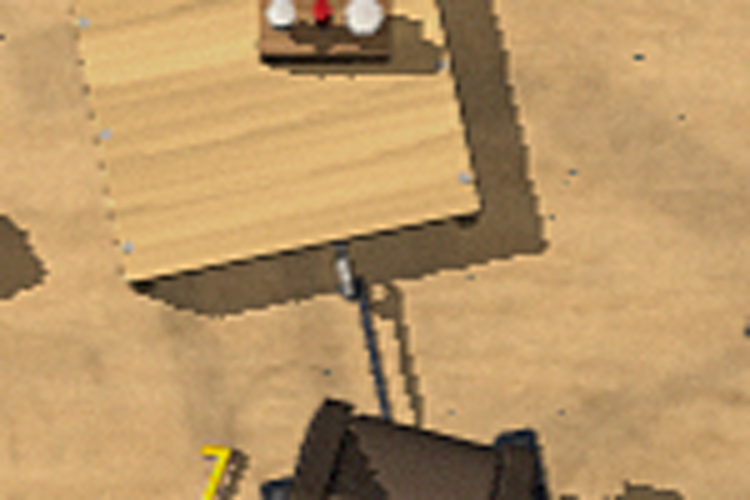

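The eye is now visible at about (345,272) in the crop, caught on the hook and sticking out roughly 38 mm of the 49 mm it should show when flush. About 10 mm remain, so I'll go slowly towards the stop.

Request:
{"method": "servo_tool", "body": {
  "steps": [0,1.5,0,0,0,0,0,3,0,0,0,0,0,4.5,0,0,0,0,0,6,0,0,0,0,0,7,0,0,0,0]
}}

```text
time: 13.15
ee_pos: [0.4487, -0.062, 0.0232]
tool_rot: [0.766, -0.643, 0.001, -0.001]
ft_force: [4.9, 1.2, -2.0]
opening: 0.0235
```

```bash
python3 -c "
from h import *
st()"
```

```text
t13.15 grip in riser mm [-197.   -33.3] z 23.2 yaw -79.98 F riser [5.04 0.32] -2.02 T [ 0.17 -0.76  0.03]
```

Request:
{"method": "servo_tool", "body": {
  "steps": [0,1,0,0,0,0,0,2,0,0,0,0]
}}

```text
time: 13.32
ee_pos: [0.4468, -0.0623, 0.0232]
tool_rot: [0.766, -0.643, 0.001, -0.001]
ft_force: [5.6, 1.0, -2.2]
opening: 0.0233
```

Run:
```python
from h import *
st()
z=dict(zip('a',[0]));a,_,c=grab('top','top7.png')
for q in(.075,.08,.085):print(q,proj(c,(*rw(.085-q-.049,-.026),.034)))
cv2.imwrite('pics/c7.png',cv2.resize(a[170:220,290:350],(600,500),interpolation=cv2.INTER_NEAREST))
```

```text
t13.32 grip in riser mm [-199.   -33.3] z 23.2 yaw -79.97 F riser [ 5.69 -0.03] -2.22 T [ 0.17 -0.77 -0.02]
0.075 [320.38525893 199.67554843]
0.08 [320.66899579 201.06063249]
0.085 [320.95291281 202.44659601]
```

View pics/c7.png

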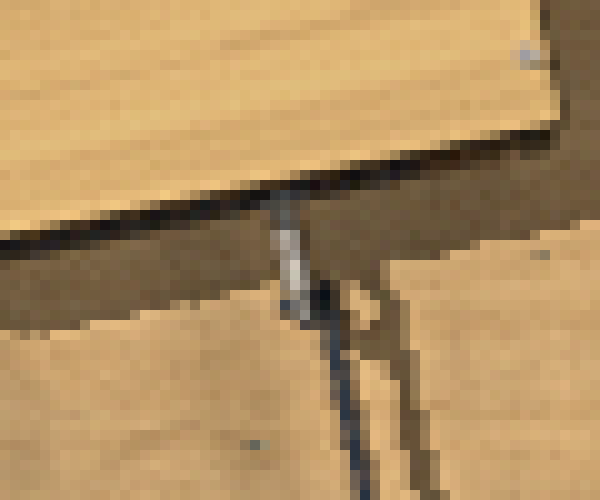

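Request:
{"method": "servo_tool", "body": {
  "steps": [0,1,0,0,0,0,0,2,0,0,0,0,0,2,0,0,0,0]
}}

```text
time: 13.62
ee_pos: [0.4461, -0.0629, 0.0234]
tool_rot: [0.766, -0.643, 0.002, -0.001]
ft_force: [10.8, 4.0, -2.0]
opening: 0.0232
```

```bash
python3 -c "
from h import *
st()"
```

```text
t13.62 grip in riser mm [-199.8  -33.8] z 23.4 yaw -79.98 F riser [11.35  2.03] -2.0 T [ 0.47 -1.6   0.1 ]
```

Request:
{"method": "servo_tool", "body": {
  "steps": [0,-2,0,0,0,0,0,-4,0,0,0,0,0,-6.5,0,0,0,0,0,-6.5,0,0,0,0]
}}

```text
time: 13.95
ee_pos: [0.4504, -0.0614, 0.0229]
tool_rot: [0.766, -0.643, -0.0, 0.0]
ft_force: [-0.9, -1.1, -2.0]
opening: 0.0232
```

```bash
python3 -c "
from h import *
st()"
```

```text
t13.95 grip in riser mm [-195.3  -33. ] z 22.9 yaw -79.99 F riser [-1.13 -0.94] -1.98 T [-0.13  0.11 -0.03]
```

Request:
{"method": "servo_tool", "body": {
  "steps": [2,0,0,0,0,0,4,0,0,0,0,0,6,0,0,0,0,0,8,0,0,0,0,0,8,0,0,0,0,0]
}}

```text
time: 14.37
ee_pos: [0.4518, -0.0697, 0.0229]
tool_rot: [0.766, -0.643, -0.0, -0.0]
ft_force: [0.5, 0.5, -0.8]
opening: 0.023
```

```bash
python3 -c "
from h import *
st()"
```

```text
t14.37 grip in riser mm [-195.4  -41.4] z 22.9 yaw -80.01 F riser [0.59 0.4 ] -0.8 T [-0.01  0.17  0.03]
```

Request:
{"method": "servo_tool", "body": {
  "steps": [8,0,0,0,0,0,16,0,0,0,0,0,28,0,0,0,0,0,50,6,0,0,0,0,75,14,0,0,0,0,100,22,0,0,0,0,125,22,0,0,0,0,145,22,0,0,0,0,153,22,0,0,0,0,153,22,0,0,0,0,153,22,0,0,0,0]
}}

```text
time: 15.28
ee_pos: [0.4562, -0.2238, 0.0228]
tool_rot: [0.766, -0.643, -0.0, -0.0]
ft_force: [-1.1, 1.2, -0.1]
opening: 0.0234
```

Request:
{"method": "servo_tool", "body": {
  "steps": [0,0,6,0,0,0,0,0,12,0,0,0,0,0,16,0,0,0,0,0,18,0,0,0,0,0,18.5,0,0,0,0,0,18.5,0,0,0]
}}

```text
time: 15.78
ee_pos: [0.4567, -0.2235, 0.0042]
tool_rot: [0.766, -0.643, -0.0, -0.0]
ft_force: [0.2, 0.6, -1.5]
opening: 0.0236
```

```bash
python3 -c "
from h import *
st()"
```

```text
t15.78 grip in riser mm [-217.3 -193.7] z 4.2 yaw -79.96 F riser [0.29 0.58] -1.46 T [-0.04  0.15  0.01]
```

Weight is still in the hand (hovering under 1 mm). I'll release, then lift away.

Request:
{"method": "servo_tool", "body": {
  "steps": [0,0,0.5,0,0,0,0,0,0.5,0,0,0,0,0,0.5,0,0,0,0,0,0.5,0,0,0,0,0,0.5,0,0,0,0,0,0.5,0,0,0,0,0,0.5,0,0,0,0,0,0.5,0,0,0],
  "grip": 70
}}

```text
time: 16.45
ee_pos: [0.4567, -0.2239, 0.004]
tool_rot: [0.766, -0.643, 0.0, -0.0]
ft_force: [0.1, 0.6, -0.7]
opening: 0.0681
```

Request:
{"method": "servo_tool", "body": {
  "steps": [0,0,-15,0,0,0,0,0,-45,0,0,0,0,0,-85,0,0,0,0,0,-125,0,0,0,0,0,-165,0,0,0,0,30,-200,0,0,0,0,30,-230,0,0,0,0,30,-230,0,0,0,0,30,-230,0,0,0]
}}

```text
time: 17.2
ee_pos: [0.4274, -0.2294, 0.2355]
tool_rot: [0.766, -0.643, 0.002, -0.0]
ft_force: [0.5, -0.3, -0.1]
opening: 0.0703
```

Run:
```python
from h import *
st()
w,_,_=grab('wrist','w8.png'); a,d,c=grab('top','top8.png')
cv2.imwrite('pics/c8.png',np.vstack([w[:230],cv2.resize(a[130:280,180:440],(640,369),interpolation=cv2.INTER_CUBIC)]))
z=np.load('pics/top0.npz')
df=np.abs(a.astype(int)-z['im']).max(2)
for n,b in dict(can=(195,150,225,185),tape=(190,220,225,245),sand=(415,250,452,295),bits=(298,132,330,156)).items(): x0,y0,x1,y1=b; print(n,(df[y0:y1,x0:x1]>60).sum())
```

```text
t17.20 grip in riser mm [-247.1 -194.5] z 235.5 yaw -80.01 F riser [ 0.47 -0.35] -0.06 T [-0.04  0.19  0.03]
can 0
tape 0
sand 967
bits 0
```

View pics/c8.png

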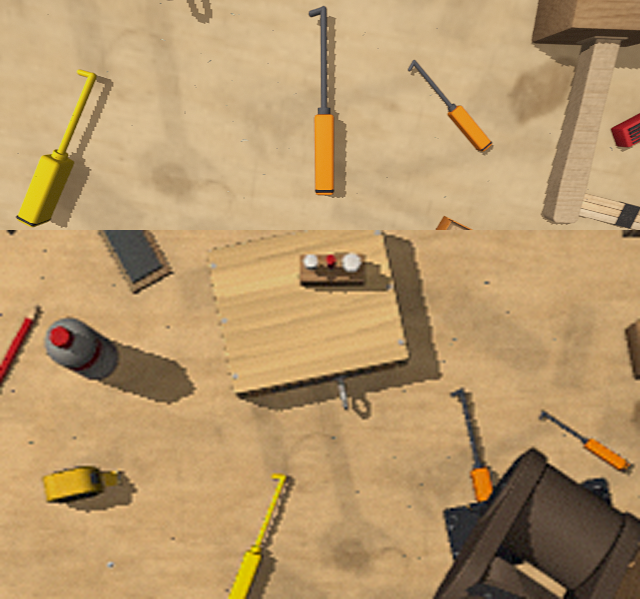

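The hook lies flat at (325,150) in the wrist view. The drawer eye is out at about (345,395) in the top crop. The can, tape measure and bit block haven't changed; the sanding block is only hidden by the arm.

```bash
python3 -c "
from h import *
print(order.finish_job())"
```

```text
the job is handed in; nothing more can be done
None
```

The drawer is drawn out to its stop and the large orange hook lies flat on the open bench. I handed the job in; no verdict came back.

- **Finding the eye:** I gripped the large orange hook and slid its tip under the right side of the riser's top. Sweeping left, it touched the eye at about y = -26 mm. The first touch was too deep, so I backed off 9 mm and tried again. The second try caught it.
- **Pulling:** The drawer dragged at about 5–7 N. At the end the force rose to about 11.5 N, the highest I read, which I took as the hard stop. I then unhooked without disturbing the drawer.
- **Laying the hook down:** It is to the right of the riser, with its tip about 180 mm right of the riser's centre line and about 55 mm in front of the edge. It meets the rule by being to the side, not by being in front.
- **Last checks:** The final pictures show the hook flat, and the eye standing out where a flush drawer would put it. The spray can, tape measure and router bit block show no change.
- **Not checked:** The arm hid the sanding block in the last top view, so I couldn't confirm it by picture, though the arm never touched it knowingly.

The run took about 17 s of the 58 s allowed.

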